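# Change over the sample carrier of the bench spectrometer

### The arm

A 6-joint arm with a two-finger parallel gripper is mounted at the origin on the work surface. World frame = base frame: x ahead of the robot, y to its left, z up, the work surface at z = 0. Lengths are in m, angles in rad, forces in N, time in s.
With the tool pointing down it reaches from about 0.25 to 0.775 m from the base axis. Payload 4 kg.
Tool frame: the origin (TCP) lies midway between the tips of the shut fingers; the grasp point (between the pads) lies 19 mm behind it; z points along the fingers, y is the line along which they close (so a half turn about z gives the same grasp; the last joint's range is limited). The gripper opens to 94 mm and grips with 3 to 60 N. Pads are 16 mm wide; open, the fingers measure 119 mm over their backs; the gripper's body (75 mm by 177 mm) begins 78 mm behind the grasp point.
Start: joints at [-1.328, 0.087, 1.371, -0, 1.684, -0.103], TCP at [0.186, -0.517, 0.206] pointing down, gripper open.
Joint ranges: [-3.1, 3.1], [-0.76, 2.03], [0.27, 2.55], [-1.08, 4.22], [0.17, 2.65], [-2.57, 2.57]. Speed limits (rad/s): [2.79, 2.79, 3.14, 3.14, 3.14, 3.14].

### API

Orientations are given as [roll, pitch, yaw] about the fixed x, y, z axes, in that order (R = Rz(yaw) Ry(pitch) Rx(roll)).
In Python, from bench import get_obs, snapshot, close_job gives the robot as it stands. The module is installed in compiled form; this text tells all that it offers.
- The arm moves only by the tool drive_tool, never from a script. Its argument "commands" is a list of rows, each a list of 6 numbers: the shift along the tool's x, y, z in units of 0.04 m (1.0 is 0.04 m), then the turn, a rotation vector about the tool's x, y, z in units of 0.1 rad (1.0 is 0.1 rad). In form: [[dx, dy, dz, wx, wy, wz], ...]. A call has 1 to 20 rows; each row shifts and turns the commanded pose from where the row before left it, along the tool's axes as they then stand; what a row does not reach is not made up. A row lasts 1/8 s, in which the tool goes at most 62.5 mm and 10.7 degrees, less where a joint would pass 70% of its speed; a pose out of reach is approached as far as the arm can. A call with a number of a shift or a turn outside -1 to 1 is refused whole. A call with a gripper value outside its range is refused whole. "gripper" is the closure, from 0 (fully open) to 1 (shut), set as the call begins (left out, the last holds). The fingers move at their own pace and stop on an object; the grip force is fixed at half the most. Time passes only in rows, so rows that do not move let the fingers close. It gives the time, the measured TCP pose, the force, the opening and the grip force at its end, in the units of the state.
- get_obs(): the state, without advancing time (a new reading comes with each control period).
- snapshot(name): name is "scene" or "side" or "wrist"; returns a dict with "image" (400x640x3 uint8, blue, green, red), "range_z" (400x640 float32, m along the optical axis (not along the pixel's ray), 0 where there is no reading), "fx", "fy", "cx", "cy" (pixels), "rvec" (rotation vector, rad) and "tvec" (3), from world to camera coordinates, as OpenCV has them. Camera axes: x right, y down, z forward; pixel columns grow to the right and rows downward; lengths in m; the calibration is good to about 2 mm. A picture is of the moment at which its call begins.
- close_job(): hands the job in; it is judged then, once.
The state is a dict: "time": time; "joint_positions": joint angles; "qvel": joint speeds; "joint_torque": joint torques, N m; "tool_pos": TCP position; "ee_rot": TCP orientation; "wrist_force": force on the tool from outside, world axes, zero at the start; "wrist_torque": the same for the moment, N m; "width": finger opening in m; "finger_force": force on a finger pad.
Only numpy, scipy, OpenCV 4.12 (cv2) and the standard library are available. Lean on these libraries where they do the work, as an engineer would, in place of code of your own. Each camera call takes 0.05 s, during which the arm holds its last target. There are 200 camera calls.

### The job

Empty the spent samples (dark, red stub) from the carrier into the red tray, then set every fresh sample (bright, green stub) flat in a round pocket of the carrier and the brass reference block flat in the square pocket, all while the carrier still waits on the dock below the flap. Then slide the loaded carrier up the ramp by its blue push plate, letting the carrier itself push the orange flap open (do not touch the flap or lift the carrier out of its track), and leave it resting against the red top stop with the flap shut behind it. Last, press the green start button fully down and let it go; leave the other things on the bench alone.

Things in the scene. Friction and masses are not known exactly. Their poses are not given: they have to be found in the camera images.
- ramp: Sample feeder, fixed: aluminium track with blue guides 162 mm apart (8 mm above dock, 11 above ramp). Origin on the bench, mid-width, where dock meets ramp; x level, up-ramp; z up. Dock: x -200 to 0, surface 8 mm high. Ramp rises 0.14 rad from there to the red top stop, 290 mm along the slope. White open chamber, walls 45 mm above ramp. Grey bridge across at x 69 mm, 200 mm wide, top 114 mm high.
- flap (a joint): Orange self-closing flap under the bridge, 156 mm wide, hinged 98 mm above the bench, ending 8 mm above the ramp; a 44 mm wide middle notch clears the carrier's tail. rad: 0 = shut (upright), up to 1.4 pushed up-ramp; not outward. Gravity and a weak spring (1 N at its edge) shut it. The pushed carrier and its load open it; it falls shut behind the carrier near the top stop.
- home (a point): Where the carrier's origin lies when it rests against the top stop: on the ramp surface, ramp frame x 211, y 0, z 38 mm.
- carrier: Loose dark plate, 154 x 154 x 14 mm, 0.6 kg, on the dock at the start, 4 mm play each side. Origin: underside centre; x up-ramp, z up. On top, 8 mm deep pockets: three round, 65 mm across, one square, 65 x 65 mm; floors 6 mm above the underside. A tail bar (16 mm wide, 28 to 38 mm above the underside) runs back to the push plate. Friction holds it where it is left on the ramp.
- round_a (a point): Centre of the floor of a round pocket: carrier x +35, y +35 mm, 6 mm above the underside.
- round_b (a point): Centre of the floor of a round pocket: carrier x +35, y -35 mm.
- round_c (a point): Centre of the floor of a round pocket: carrier x -35, y +35 mm.
- square (a point): Centre of the floor of the square pocket (sides along the carrier's x and y): carrier x -35, y -35 mm.
- push_face (a point): Centre of the back of the upright blue push plate at the tail's end (60 wide, 8 thick, 26 to 62 mm above the underside): carrier x -221, y 0, z 44 mm. Push it along up-ramp with 5 to 10 N. It stands 34 to 70 mm over the bench on the dock, dips to 13 to 49 mm while climbing, and ends at 33 to 69 mm: a fingertip kept 36 mm over the bench meets it all the way.
- reference: Brass reference block, 60 x 60 x 12 mm, with an upright yellow square grip stub 24 x 24 mm and 30 mm tall in its middle (sides parallel to the block's); 42 mm tall in all, 0.15 kg. Its origin is the centre of its underside, z up along the stub.
- tray: Red open tray for spent samples, fixed, 100 x 180 x 30 mm outside, walls and floor 4 mm. Origin: centre of its underside; y along its long side.
- start (a joint): Green start button, 32 mm across, on a fixed white control box (80 x 90 x 35 mm), pressed straight down; m: 0 = up, 0.007 = fully down (takes about 4 N); it springs back.
- start_top (a point): Centre of the top of the start button.
- wrench: Bystander: wrench 160 mm long lying on the bench; leave alone.
- brush: Bystander: brush 170 mm long lying on the bench; leave alone.
- jar: Bystander: amber jar, 60 mm across, 85 mm tall; leave alone.
- gauge_block: Bystander: steel block 90 x 35 x 30 mm, origin under its centre; leave alone.
- sample_1: Fresh sample (may be absent): bright aluminium disc, 60 mm in diameter and 12 mm thick, with an upright green-painted round grip stub 24 mm in diameter and 30 mm tall in its middle; 42 mm tall in all, 0.13 kg; on the bench at the start. Its origin is the centre of its underside, z up along the stub.
- sample_2: Fresh sample (may be absent): bright aluminium disc, 60 mm in diameter and 12 mm thick, with an upright green-painted round grip stub 24 mm in diameter and 30 mm tall in its middle; 42 mm tall in all, 0.13 kg; on the bench at the start. Its origin is the centre of its underside, z up along the stub.
- sample_3: Fresh sample (may be absent): bright aluminium disc, 60 mm in diameter and 12 mm thick, with an upright green-painted round grip stub 24 mm in diameter and 30 mm tall in its middle; 42 mm tall in all, 0.13 kg; on the bench at the start. Its origin is the centre of its underside, z up along the stub.
- spent_1: Spent sample (may be absent): same shape and size as a fresh one but dark, with black burn spots and a red stub; it lies in a round pocket of the carrier at the start. Its origin is the centre of its underside, z up along the stub.
- spent_2: Spent sample (may be absent): same shape and size as a fresh one but dark, with black burn spots and a red stub; it lies in a round pocket of the carrier at the start. Its origin is the centre of its underside, z up along the stub.
Things that resemble listed ones, but are neither listed nor needed, are in the scene too. Of the things like the reference, leave any that is pink, purple or turquoise; of the rest the larger one is meant.

How it is judged:
On the way, in this order (a step that is already met when the one before it is completed fails the run):
1. all spent samples are in the red tray, all fresh samples and the reference block lie in their pockets, and the carrier is still on the dock, below the flap (((distance between sample_1 and round_a below 0.008 m and angle between the z axis of sample_1 and the z axis of carrier, either way round below 0.1 rad) or (distance between sample_1 and round_b below 0.008 m and angle between the z axis of sample_1 and the z axis of carrier, either way round below 0.1 rad) or (distance between sample_1 and round_c below 0.008 m and angle between the z axis of sample_1 and the z axis of carrier, either way round below 0.1 rad)) and ((distance between sample_2 and round_a below 0.008 m and angle between the z axis of sample_2 and the z axis of carrier, either way round below 0.1 rad) or (distance between sample_2 and round_b below 0.008 m and angle between the z axis of sample_2 and the z axis of carrier, either way round below 0.1 rad) or (distance between sample_2 and round_c below 0.008 m and angle between the z axis of sample_2 and the z axis of carrier, either way round below 0.1 rad)) and ((distance between sample_3 and round_a below 0.008 m and angle between the z axis of sample_3 and the z axis of carrier, either way round below 0.1 rad) or (distance between sample_3 and round_b below 0.008 m and angle between the z axis of sample_3 and the z axis of carrier, either way round below 0.1 rad) or (distance between sample_3 and round_c below 0.008 m and angle between the z axis of sample_3 and the z axis of carrier, either way round below 0.1 rad)) and distance between reference and square below 0.008 m and angle between the z axis of reference and the z axis of carrier, either way round below 0.1 rad and x of spent_1 in the frame of tray between -0.048 and 0.048 m and y of spent_1 in the frame of tray between -0.088 and 0.088 m and z of each of spent_1, spent_2 in the frame of tray below 0.045 m and x of spent_2 in the frame of tray between -0.048 and 0.048 m and y of spent_2 in the frame of tray between -0.088 and 0.088 m and x of carrier in the frame of ramp below -0.03 m), for 0.2 s.
2. the carrier passes under the flap and holds it open (value of joint flap above 0.35 rad and x of carrier in the frame of ramp between 0 and 0.2 m), for 0.1 s.
3. the loaded carrier rests against the top stop and the flap has shut behind it (x of carrier in the frame of ramp above 0.2049 m and value of joint flap below 0.12 rad and ((distance between sample_1 and round_a below 0.008 m and angle between the z axis of sample_1 and the z axis of carrier, either way round below 0.1 rad) or (distance between sample_1 and round_b below 0.008 m and angle between the z axis of sample_1 and the z axis of carrier, either way round below 0.1 rad) or (distance between sample_1 and round_c below 0.008 m and angle between the z axis of sample_1 and the z axis of carrier, either way round below 0.1 rad)) and ((distance between sample_2 and round_a below 0.008 m and angle between the z axis of sample_2 and the z axis of carrier, either way round below 0.1 rad) or (distance between sample_2 and round_b below 0.008 m and angle between the z axis of sample_2 and the z axis of carrier, either way round below 0.1 rad) or (distance between sample_2 and round_c below 0.008 m and angle between the z axis of sample_2 and the z axis of carrier, either way round below 0.1 rad)) and ((distance between sample_3 and round_a below 0.008 m and angle between the z axis of sample_3 and the z axis of carrier, either way round below 0.1 rad) or (distance between sample_3 and round_b below 0.008 m and angle between the z axis of sample_3 and the z axis of carrier, either way round below 0.1 rad) or (distance between sample_3 and round_c below 0.008 m and angle between the z axis of sample_3 and the z axis of carrier, either way round below 0.1 rad)) and distance between reference and square below 0.008 m and angle between the z axis of reference and the z axis of carrier, either way round below 0.1 rad and x of spent_1 in the frame of tray between -0.048 and 0.048 m and y of spent_1 in the frame of tray between -0.088 and 0.088 m and z of each of spent_1, spent_2 in the frame of tray below 0.045 m and x of spent_2 in the frame of tray between -0.048 and 0.048 m and y of spent_2 in the frame of tray between -0.088 and 0.088 m and linear speed of carrier below 0.02 m/s), for 0.3 s.
4. the start button is pressed fully down with the carrier in place (x of carrier in the frame of ramp above 0.2049 m and value of joint flap below 0.12 rad and value of joint start above 0.005 m), for 0.05 s.
At the end, for the whole second after the job is handed in: Fresh samples flat in round pockets, reference in the square one (within 8 mm and 0.1 rad); spent samples in the tray; carrier within 6 mm of the stop; flap under 0.12 rad; button up; all at rest (all of step 3 and value of joint start below 0.002 m and linear speed of each of sample_1, sample_2, sample_3, reference, spent_1, spent_2 below 0.02 m/s); the robot touches nothing.
It fails at once if a bystander is moved more than 30 mm (distance of any of wrench, brush, jar, gauge_block from where it was at the start of the episode above 0.03 m).
It fails at once if the carrier is lifted out of its track (more than 30 mm above the ramp's highest resting height) (z of carrier in the frame of ramp above 0.07 m).
It fails at once if the robot touches the flap (contact force between any of the fingers, the arm and flap above 1 N).
Of sample_1, sample_2, sample_3 only 2 to 3 are there at a start; the rules pass over those that are not, and their reading is None.
Of spent_1, spent_2 only 1 to 2 are there at a start; the rules pass over those that are not, and their reading is None.
At some moment in a run one of sample_1, sample_2, sample_3, reference may be knocked a few centimetres aside while the robot is not near it.
Once in a run the grip may slacken for a moment while it holds something.
It also fails if it takes over 210 s, if anything falls off the work surface, if the arm or the gripper's body presses on something with over 40 N, if the wrist force passes 120 N, or if a joint passes its speed limit or range.

## Working session

There is one attempt and no reset: what is moved stays moved. The work goes in short steps, Python scripts to look and compute and a tool call to move; the robot and the scene stay as the last step left them, time stands still between calls to the robot, and variables do not carry over. Pictures are saved under pics/ and viewed, at most 14 in all, crops included, and the job is handed in when it is done.

Besides the shell and the picture viewer there is one more tool, called after "Call:" in YAML: its name, and indented under it one key for each argument. drive_tool: Moves the arm, as the interface text tells. Its arguments: {"type":"object","properties":{"commands":{"type":"array"},"gripper":{"type":"number"}},"required":["commands"]}

```bash
mkdir -p pics
cat > h.py <<'E'
import numpy as np, cv2
from bench import get_obs, snapshot, close_job
def cam(n):
    s=snapshot(n); R=cv2.Rodrigues(np.array(s['rvec'],float))[0]; return s,R,np.array(s['tvec'],float).ravel()
def cloud(s,R,t):
    z=s['range_z'].astype(float); v,u=np.mgrid[0:z.shape[0],0:z.shape[1]]
    P=np.stack([(u-s['cx'])/s['fx']*z,(v-s['cy'])/s['fy']*z,z],-1)
    W=(P-t)@R; W[z<=0]=np.nan; return W
E
python3 - <<'E'
from h import *
print(get_obs())
for n in ('scene','side'):
    s,R,t=cam(n); cv2.imwrite(f'pics/{n}0.png',s['image']); np.savez(f'{n}0.npz',img=s['image'],W=cloud(s,R,t)); print(n,-R.T@t,R[2],s['fx'])
E
```

```text
{'time': 0.0, 'joint_positions': array([-1.32811627e+00,  8.79150834e-02,  1.37220491e+00, -1.26214361e-05,
        1.68358312e+00, -1.03089067e-01]), 'qvel': array([ 0.00065605, -0.00165778,  0.00032786, -0.00192162, -0.00079435,
       -0.00032481]), 'joint_torque': array([-4.73478376e-04, -3.40185142e+01, -3.02428973e+01,  7.17785326e-02,
        3.29101668e-02, -1.61146631e-04]), 'tool_pos': array([ 0.18627529, -0.516932  ,  0.20435101]), 'ee_rot': array([-3.13949211e+00, -2.04702206e-04,  3.45767499e-01]), 'wrist_force': array([0.30952609, 0.05097418, 0.68218914]), 'wrist_torque': array([-0.00605468, -0.00838957,  0.00312867]), 'finger_force': 0.0, 'width': 0.09374618850555887}
scene [1.423491   0.25334066 0.88373008] [-0.7431186  -0.21948664 -0.63213951] 472.27118270367737
side [ 0.36884184 -1.14130992  1.00397806] [ 0.08032446  0.76573193 -0.63812428] 435.32213903058636
```

View pics/scene0.png

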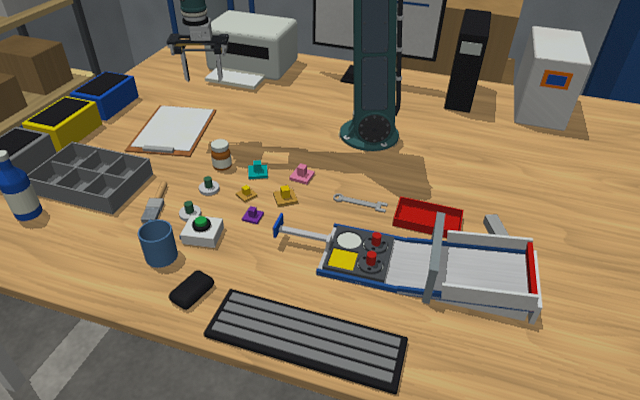

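View pics/side0.png

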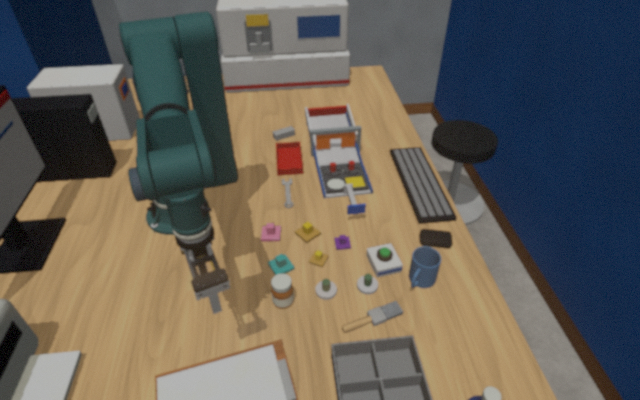

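Scene view: fresh samples at (208,185) and (188,208). Spent ones are at (376,241) and (371,260) in the carrier. Candidates for the reference are yellow large (285,196), yellow small (246,192), turquoise (258,168), pink (302,173) and purple (253,213). I choose (285,196), the larger yellow one. The tray is at (428,215) and the button at (202,223).

```bash
cat > meas.py <<'E'
from h import *
d=np.load('scene0.npz');img=d['img'];W=d['W'];hsv=cv2.cvtColor(img,cv2.COLOR_BGR2HSV)
def blob(name,box,hr,smin=80,vmin=40,zmin=0.003,zmax=.3):
    u0,v0,u1,v1=box; m=np.zeros(img.shape[:2],bool); m[v0:v1,u0:u1]=1
    h=hsv[...,0]; hm=((h>=hr[0])&(h<=hr[1])) if hr[0]<=hr[1] else ((h>=hr[0])|(h<=hr[1]))
    m&=hm&(hsv[...,1]>=smin)&(hsv[...,2]>=vmin)&(W[...,2]>zmin)&(W[...,2]<zmax)
    p=W[m]; 
    if len(p)<5: print(name,'few');return p
    q=p[p[:,2]>np.percentile(p[:,2],95)-.004]
    print(name,len(p),'min',p.min(0).round(3),'max',p.max(0).round(3),'top mean',q.mean(0).round(4),'topmid',((q.min(0)+q.max(0))/2).round(4))
    return p
blob('fresh1',(195,170,222,190),(40,90));blob('fresh2',(178,198,196,214),(40,90))
blob('btn',(190,212,214,234),(40,90))
p=blob('refbig',(272,182,300,208),(12,32),90,40,.007); q=p[p[:,2]<.02]; print(cv2.minAreaRect((q[:,:2]*1000).astype(np.float32)))
print(cv2.minAreaRect((p[p[:,2]>.038][:,:2]*1000).astype(np.float32)))
p=blob('refsmall',(234,182,262,204),(12,32),90,40,.005); q=p[p[:,2]<.02]; print(cv2.minAreaRect((q[:,:2]*1000).astype(np.float32)))
blob('spA',(362,230,392,248),(170,8),120);blob('spB',(358,248,386,266),(170,8),120)
p=blob('tray',(388,195,468,240),(170,8),120); print(cv2.minAreaRect((p[p[:,2]>.025][:,:2]*1000).astype(np.float32)))
blob('plate',(268,210,288,242),(100,130),100)
p=blob('stop',(520,240,545,310),(170,8),100)
p=blob('guides',(310,220,430,305),(100,130),100,40,.005,.06); print(cv2.minAreaRect((p[:,:2]*1000).astype(np.float32)))
p=blob('sq',(325,248,362,274),(20,35),100)
print(cv2.minAreaRect((p[:,:2]*1000).astype(np.float32)))
m=(W[...,2]>.106)&(W[...,2]<.12);m[:, :420]=0;m[:,456:]=0;m[:200]=0
p=W[m];print('bridge',len(p),p.min(0),p.max(0),cv2.minAreaRect((p[:,:2]*1000).astype(np.float32)))
# discs
for n,(a,b,c,e) in dict(f1=(192,172,224,198),f2=(174,196,204,222),r=(336,228,364,250)).items():
    w=W[b:e,a:c].reshape(-1,3); k=hsv[b:e,a:c].reshape(-1,3); s=(k[:,1]<60)&(k[:,2]>120)&(w[:,2]>.004)&(w[:,2]<.03); w=w[s]; print(n,len(w),w.min(0).round(3),w.max(0).round(3),((w.min(0)+w.max(0))/2).round(3))
E
python3 meas.py
python3 - <<'E'
import cv2
i=cv2.imread('pics/scene0.png');cv2.imwrite('pics/crop0.png',cv2.resize(i[140:310,130:410],None,fx=2.8,fy=2.8,interpolation=cv2.INTER_CUBIC))
E
```

```text
fresh1 64 min [ 0.452 -0.389  0.017] max [ 0.482 -0.368  0.045] top mean [ 0.4683 -0.3804  0.0422] topmid [ 0.4674 -0.3786  0.0424]
fresh2 82 min [ 0.57  -0.389  0.014] max [ 0.597 -0.365  0.046] top mean [ 0.5856 -0.3759  0.0407] topmid [ 0.5848 -0.3779  0.0423]
btn 117 min [ 0.587 -0.372  0.015] max [ 0.664 -0.285  0.061] top mean [ 0.6498 -0.3005  0.0578] topmid [ 0.6499 -0.301   0.0584]
refbig 321 min [ 0.395 -0.191  0.007] max [ 0.473 -0.11   0.045] top mean [ 0.4348 -0.1506  0.0407] topmid [ 0.4344 -0.15    0.0414]
((435.1273498535156, -150.40316772460938), (62.423954010009766, 60.284400939941406), 35.84346008300781)
((434.51141357421875, -150.9603271484375), (28.423114776611328, 23.058361053466797), 36.7603759765625)
refsmall 185 min [ 0.433 -0.295  0.005] max [ 0.487 -0.235  0.033] top mean [ 0.4582 -0.265   0.0312] topmid [ 0.4566 -0.2648  0.0307]
((457.7857666015625, -264.5672607421875), (47.42797088623047, 46.351593017578125), 60.84544372558594)
spA 119 min [0.495 0.126 0.012] max [0.566 0.155 0.058] top mean [0.5548 0.1431 0.0551] topmid [0.5535 0.143  0.0556]
spB 131 min
[... 719 characters left out ...]
151.0504608154297), (186.85067749023438, 258.7510681152344), 1.8054596185684204)
sq 480 min [0.587 0.042 0.008] max [0.654 0.109 0.022] top mean [0.622  0.0762 0.0147] topmid [0.6223 0.0761 0.0174]
((620.9003295898438, 75.57362365722656), (65.97148895263672, 66.10592651367188), 1.5982906818389893)
bridge 547 [0.48051701 0.27584078 0.10600053] [0.68461054 0.30192614 0.11746519] ((582.5516357421875, 288.9703369140625), (204.22691345214844, 20.264509201049805), 1.9360766410827637)
f1 132 [ 0.435 -0.413  0.006] [ 0.493 -0.352  0.029] [ 0.464 -0.383  0.017]
f2 145 [ 0.553 -0.407  0.006] [ 0.613 -0.347  0.019] [ 0.583 -0.377  0.012]
r 322 [0.522 0.041 0.008] [0.584 0.112 0.021] [0.553 0.077 0.015]
```

View pics/crop0.png

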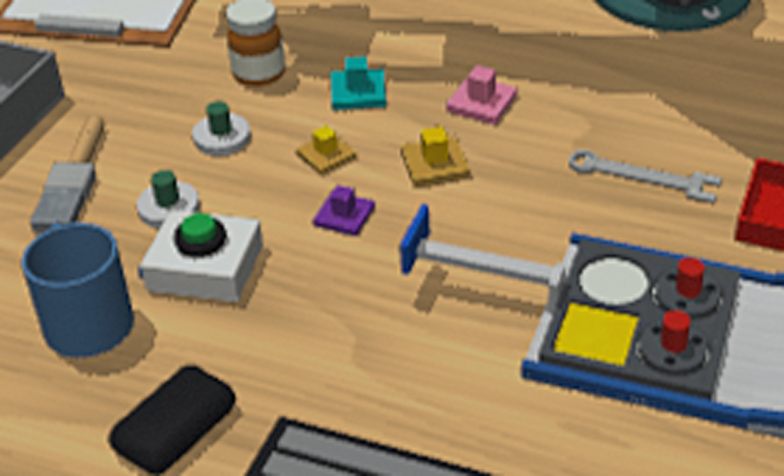

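The crop confirms the choices: the large gold block at crop (435,155), two green-stub discs (220,130) and (167,195), two spent ones (690,285) and (677,340), and an empty round (613,280) and square (597,332). Measured heights and sizes agree with the description.

```bash
cat >> h.py <<'E'
def go(x,y,z,yaw):
    o=get_obs();p=o['tool_pos'];a=o['ee_rot'][2]
    d=np.array([x,y,z])-p; c,s=np.cos(yaw),np.sin(yaw)
    sh=np.array([d[0]*c+d[1]*s,d[0]*s-d[1]*c,-d[2]])/.04
    tn=-((yaw-a+np.pi)%(2*np.pi)-np.pi)/.1
    print('t',round(o['time'],1),'pos',p.round(4),'rpy',o['ee_rot'].round(3),'| turn units',round(tn,2),'shift units',sh.round(3))
HUE=dict(red=(170,8),green=(40,90),gold=(12,32))
def stub(n,col,xy,r=.05,ztop=(.03,.07),s=None,save=None,tops=None):
    s,R,t=cam(n) if s is None else s; W=cloud(s,R,t)
    if save: cv2.imwrite('pics/'+save,s['image'])
    h=cv2.cvtColor(s['image'],cv2.COLOR_BGR2HSV);a,b=HUE[col];H=h[...,0]
    m=((H>=a)&(H<=b) if a<=b else (H>=a)|(H<=b))&(h[...,1]>90)&(h[...,2]>30)&(W[...,2]>ztop[0])&(W[...,2]<ztop[1])&(np.hypot(W[...,0]-xy[0],W[...,1]-xy[1])<r)
    p=W[m]
    if len(p)<5: print(n,col,'none');return
    zt=np.percentile(p[:,2],90);q=p[p[:,2]>zt-.004]
    rc=cv2.minAreaRect((q[:,:2]*1000).astype(np.float32))
    v,u=np.nonzero(m)
    print(n,col,len(q),'rect',np.round(rc[0],1),np.round(rc[1],1),round(rc[2],1),'z',round(zt,4),'pix',u.mean().round(),v.mean().round())
E
python3 -c "
from h import *
go(.5518,.1443,.17,1.604)"
```

```text
t 0.1 pos [ 0.1863 -0.517   0.2044] rpy [-3.14  -0.     0.346] | turn units -12.58 shift units [16.219  9.682  0.86 ]
```

Call:
drive_tool:
  commands:
    - [0,0,0,0,0,-0.97]
    - [0,0,0,0,0,-0.97]
    - [0,0,0,0,0,-0.97]
    - [0,0,0,0,0,-0.97]
    - [0,0,0,0,0,-0.97]
    - [0,0,0,0,0,-0.97]
    - [0,0,0,0,0,-0.97]
    - [0,0,0,0,0,-0.97]
    - [0,0,0,0,0,-0.97]
    - [0,0,0,0,0,-0.97]
    - [0,0,0,0,0,-0.97]
    - [0,0,0,0,0,-0.97]
    - [0,0,0,0,0,-0.97]
    - [1,0.6,0,0,0,0]
    - [1,0.6,0,0,0,0]
    - [1,0.6,0,0,0,0]
    - [1,0.6,0,0,0,0]
    - [1,0.6,0,0,0,0]
    - [1,0.6,0,0,0,0]
    - [1,0.6,0,0,0,0]
  gripper: 0.4

```text
time: 2.6
tool_pos: [0.3445, -0.23, 0.205]
ee_rot: [-3.141, -0.0, 1.606]
wrist_force: [0.6, -0.3, 0.4]
width: 0.0564
finger_force: 0.0
```

Call:
drive_tool:
  commands:
    - [1,0.6,0.1,0,0,0]
    - [1,0.6,0.1,0,0,0]
    - [1,0.6,0.1,0,0,0]
    - [1,0.6,0.1,0,0,0]
    - [1,0.6,0.1,0,0,0]
    - [1,0.6,0.1,0,0,0]
    - [1,0.6,0.1,0,0,0]
    - [1,0.6,0.1,0,0,0]
    - [1,0.6,0,0,0,0]
    - [0,0,0,0,0,0]
    - [0,0,0,0,0,0]

```text
time: 3.98
tool_pos: [0.5466, 0.1355, 0.1729]
ee_rot: [-3.14, 0.001, 1.607]
wrist_force: [0.3, -0.4, -0.3]
width: 0.0561
finger_force: 0.0
```

```bash
python3 -c "
from h import *
go(.5518,.1443,.17,1.604); c=cam('wrist')
stub('wrist','red',(.5518,.1443),.04,s=c,save='w1.png');stub('wrist','red',(.6218,.1467),.03,s=c)
print(get_obs()['width'])"
```

```text
t 4.0 pos [0.5466 0.1355 0.1729] rpy [-3.140e+00  1.000e-03  1.607e+00] | turn units 0.03 shift units [0.215 0.137 0.072]
wrist red 457 rect [551.3 145. ] [22.3 23.5] 1.6 z 0.0568 pix 321.0 186.0
wrist red 472 rect [621.1 147.1] [22.9 23.2] 57.3 z 0.0569 pix 391.0 186.0
0.05649313900677673
```

View pics/w1.png

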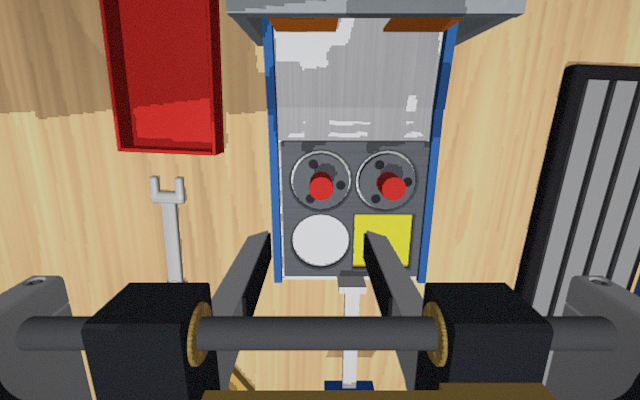

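Wrist view: the carrier's red stubs are at (321,186) and (391,186), the empty round pocket at (320,240), the yellow square at (383,240), and the tray at upper left (160,75).

```bash
cat >> h.py <<'E'
def pockets(c,want=('white','yellow')):
    s,R,t=c; W=cloud(s,R,t);h=cv2.cvtColor(s['image'],cv2.COLOR_BGR2HSV)
    near=(np.abs(W[...,0]-.588)<.08)&(np.abs(W[...,1]-.11)<.08)&(W[...,2]>.008)&(W[...,2]<.02)
    for n,m in (('white',near&(h[...,1]<40)&(h[...,2]>170)),('yellow',near&(h[...,0]>20)&(h[...,0]<36)&(h[...,1]>120))):
        k,l,st,ce=cv2.connectedComponentsWithStats(m.astype(np.uint8))
        for i in range(1,k):
            if st[i,4]>400:
                q=W[l==i]; rc=cv2.minAreaRect((q[:,:2]*1000).astype(np.float32)); print(n,st[i,4],'z',q[:,2].mean().round(4),'mean',q[:,:2].mean(0).round(4),'rect',np.round(rc[0],1),np.round(rc[1],1),round(rc[2],1))
E
python3 -c "
from h import *
c=cam('wrist');pockets(c)
s,R,t=c;W=cloud(s,R,t);h=cv2.cvtColor(s['image'],cv2.COLOR_BGR2HSV)
m=((h[...,0]<8)|(h[...,0]>170))&(h[...,1]>120)&(W[...,0]<.46)&(W[...,2]>.025)&(W[...,2]<.04);p=W[m];print(p.min(0),p.max(0))
go(.5513,.1450,.03,1.604)"
```

```text
white 2205 z 0.0146 mean [0.554  0.0744] rect [553.9  73.9] [62.2 62.7] 50.8
yellow 1940 z 0.0147 mean [0.6258 0.0838] rect [624.3  76. ] [64.8 63.7] 2.1
[0.34382419 0.16933528 0.02500333] [0.44492983 0.30947111 0.03256978]
t 4.1 pos [0.5467 0.1349 0.1734] rpy [-3.141e+00  1.000e-03  1.606e+00] | turn units 0.02 shift units [0.249 0.123 3.586]
```

Call:
drive_tool:
  commands:
    - [0.25,0.12,0.9,0,0,0]
    - [0,0,0.9,0,0,0]
    - [0,0,0.9,0,0,0]
    - [0,0,0.5,0,0,0]
    - [0,0,0.35,0,0,0]
    - [0,0,0,0,0,0]

```text
time: 4.82
tool_pos: [0.5508, 0.1453, 0.0308]
ee_rot: [-3.14, 0.0, 1.606]
wrist_force: [-0.4, 0.2, 0.2]
width: 0.0566
finger_force: 0.0
```

Call:
drive_tool:
  commands:
    - [0,0,0,0,0,0]
    - [0,0,0,0,0,0]
    - [0,0,0,0,0,0]
    - [0,0,0,0,0,0]
    - [0,0,-0.5,0,0,0]
    - [0,0,-1,0,0,0]
    - [0,0,-0.5,0,0,0]
    - [0,0,0,0,0,0]
  gripper: 1

```text
time: 5.82
tool_pos: [0.5529, 0.1464, 0.1134]
ee_rot: [3.137, -0.0, 1.607]
wrist_force: [0.3, 0.3, -1.6]
width: 0.0234
finger_force: 30.0
```

```bash
python3 -c "
from h import *
go(.392,.302,.1,1.604);go(.392,.302,.028,1.604)"
```

```text
t 5.8 pos [0.5529 0.1464 0.1134] rpy [ 3.137 -0.     1.607] | turn units 0.03 shift units [ 4.022 -3.89   0.335]
t 5.8 pos [0.5529 0.1464 0.1134] rpy [ 3.137 -0.     1.607] | turn units 0.03 shift units [ 4.022 -3.89   2.135]
```

Call:
drive_tool:
  commands:
    - [0,-1,0,0,0,0]
    - [0,-1,0,0,0,0]
    - [0.5,-1,0,0,0,0]
    - [1,-0.9,0,0,0,0]
    - [1,0,0,0,0,0]
    - [1,0,0.2,0,0,0]
    - [0.5,0,0.6,0,0,0]
    - [0,0,0.8,0,0,0]
    - [0,0,0.5,0,0,0]
    - [0,0,0,0,0,0]

```text
time: 7.08
tool_pos: [0.3875, 0.2991, 0.0242]
ee_rot: [-3.136, 0.003, 1.607]
wrist_force: [0.3, -0.1, -0.6]
width: 0.0233
finger_force: 30.0
```

Call:
drive_tool:
  commands:
    - [0,0,0,0,0,0]
    - [0,0,0,0,0,0]
    - [0,0,-0.4,0,0,0]
    - [0,0,-0.9,0,0,0]
    - [0,0,-0.9,0,0,0]
    - [-0.9,0.2,0,0,0,0]
    - [-0.9,0.9,0,0,0,0]
    - [-0.9,1,0,0,0,0]
    - [-0.9,1,0,0,0,0]
    - [-0.4,1,0,0,0,0]
    - [0,1,0,0,0,0]
    - [0,0.6,0,0,0,0]
    - [0,0,0,0,0,0]
  gripper: 0.4

```text
time: 8.7
tool_pos: [0.625, 0.1484, 0.1167]
ee_rot: [3.14, -0.0, 1.606]
wrist_force: [-0.3, -0.1, 0.1]
width: 0.0561
finger_force: 0.0
```

```bash
python3 -c "
from h import *
c=cam('wrist');stub('wrist','red',(.392,.302),.06,(.03,.06),s=c,save='w2.png');stub('wrist','red',(.6218,.1467),.03,s=c);print(get_obs()['width'])
go(.6211,.1471,.03,1.604)"
```

```text
wrist red 140 rect [398.7 291. ] [13.8  3.3] 53.0 z 0.0432 pix 20.0 12.0
wrist red 664 rect [621.2 147. ] [22.5 23.4] 1.7 z 0.0567 pix 310.0 213.0
0.05580075753129294
t 8.8 pos [0.6239 0.1486 0.1165] rpy [ 3.141 -0.     1.606] | turn units 0.02 shift units [-0.035 -0.071  2.164]
```

Call:
drive_tool:
  commands:
    - [-0.03,-0.07,0.8,0,0,0]
    - [0,0,0.8,0,0,0]
    - [0,0,0.55,0,0,0]
    - [0,0,0,0,0,0]

```text
time: 9.25
tool_pos: [0.6189, 0.1475, 0.0289]
ee_rot: [-3.139, 0.0, 1.607]
wrist_force: [-0.7, -0.1, 1.2]
width: 0.0563
finger_force: 0.0
```

Call:
drive_tool:
  commands:
    - [0,0,0,0,0,0]
    - [0,0,0,0,0,0]
    - [0,0,0,0,0,0]
    - [0,0,0,0,0,0]
    - [0,0,-0.5,0,0,0]
    - [0,0,-1,0,0,0]
    - [0,0,-0.8,0,0,0]
    - [0,-0.8,-0.2,0,0,0]
    - [0,-1,0,0,0,0]
    - [0,-1,0,0,0,0]
    - [0,-1,0,0,0,0]
    - [0.8,-1,0,0,0,0]
    - [0.7,-0.7,0,0,0,0]
    - [0,0,0,0,0,0]
  gripper: 1

```text
time: 11.0
tool_pos: [0.3974, 0.2008, 0.1308]
ee_rot: [3.14, -0.001, 1.61]
wrist_force: [0.5, 1.2, -1.9]
width: 0.0235
finger_force: 30.0
```

```bash
python3 -c "
from h import *
print(get_obs()['width'])
c=cam('wrist');stub('wrist','red',(.392,.302),.06,(.035,.06),s=c,save='w2.png')
go(.39,.215,.028,1.604)"
```

```text
0.023455623928725137
wrist red 713 rect [390.3 298.2] [22.4 22.4] 48.3 z 0.047 pix 310.0 88.0
t 11.1 pos [0.3986 0.2    0.1307] rpy [ 3.139 -0.     1.609] | turn units 0.05 shift units [ 0.383 -0.203  2.569]
```

Call:
drive_tool:
  commands:
    - [0.36,-0.2,0.6,0,0,0]
    - [0,0,0.8,0,0,0]
    - [0,0,0.7,0,0,0]
    - [0,0,0.45,0,0,0]
    - [0,0,0,0,0,0]

```text
time: 11.68
tool_pos: [0.39, 0.2124, 0.0263]
ee_rot: [-3.139, 0.002, 1.606]
wrist_force: [0.1, -0.3, -1.8]
width: 0.0235
finger_force: 30.0
```

Call:
drive_tool:
  commands:
    - [0,0,0,0,0,0]
    - [0,0,0,0,0,0]
    - [0,0,-0.5,0,0,0]
    - [0,0,-1,0,0,0]
    - [0,0,-1,0,0,0]
    - [-1,0,-0.5,0,0,0]
    - [-1,0,0,0,0,0]
    - [-1,0,0,0,0,0]
    - [-1,0,0,0,0,0]
    - [-1,0,0,0,0,0]
    - [-1,0,0,0,0,0]
    - [-1,0,0,0,0,0]
    - [-1,0,0,0,0,0]
    - [-1,0,0,0,0,0]
    - [-0.6,0.6,0,0,0,0]
    - [0,0,0,0,0,0]
  gripper: 0.4

```text
time: 13.68
tool_pos: [0.429, -0.1709, 0.1483]
ee_rot: [3.14, 0.001, 1.605]
wrist_force: [-0.1, -0.2, 1.0]
width: 0.0567
finger_force: 0.0
```

```bash
python3 -c "
from h import *
c=cam('wrist');stub('wrist','gold',(.4347,-.1505),.05,(.034,.06),s=c,save='w3.png')
c=cam('side');stub('side','red',(.392,.302),.05,(.035,.06),s=c);stub('side','red',(.39,.215),.04,(.035,.06),s=c)
go(.4347,-.1505,.018,2.199)"
```

```text
wrist gold 672 rect [ 431.1 -150.1] [23.9 24.2] 35.4 z 0.0429 pix 318.0 177.0
side red 14 rect [390.  294.6] [18.  15.8] 87.2 z 0.0485 pix 286.0 146.0
side red 13 rect [387.9 206.4] [10.5 21.7] 25.8 z 0.047 pix 288.0 159.0
t 13.8 pos [ 0.428  -0.1692  0.148 ] rpy [ 3.141 -0.     1.607] | turn units -5.92 shift units [0.278 0.411 3.251]
```

Call:
drive_tool:
  commands:
    - [0,0,0,0,0,-0.97]
    - [0,0,0,0,0,-0.97]
    - [0,0,0,0,0,-0.97]
    - [0,0,0,0,0,-0.97]
    - [0,0,0,0,0,-0.97]
    - [0,0,0,0,0,-0.97]
    - [0.34,0.34,0.5,0,0,0]
    - [0,0,0.8,0,0,0]
    - [0,0,0.6,0,0,0]
    - [0,0,0,0,0,0]

```text
time: 15.02
tool_pos: [0.4294, -0.1486, 0.07]
ee_rot: [-3.14, -0.004, 2.19]
wrist_force: [0.1, -0.4, -0.3]
width: 0.0566
finger_force: 0.0
```

```bash
python3 -c "
from h import *
c=cam('wrist');stub('wrist','gold',(.4315,-.1505),.05,(.034,.06),s=c)
go(.4315,-.1501,.018,2.189)"
```

```text
wrist gold 1138 rect [ 430.9 -150.4] [24.1 24.4] 35.0 z 0.0428 pix 315.0 230.0
t 15.1 pos [ 0.4306 -0.1494  0.0716] rpy [-3.141e+00 -1.000e-03  2.190e+00] | turn units 0.01 shift units [-0.028  0.008  1.339]
```

Call:
drive_tool:
  commands:
    - [-0.02,0,0.7,0,0,0]
    - [0,0,0.63,0,0,0]
    - [0,0,0,0,0,0]

```text
time: 15.45
tool_pos: [0.431, -0.1505, 0.0181]
ee_rot: [-3.141, -0.002, 2.189]
wrist_force: [-0.1, 0.2, 0.0]
width: 0.0567
finger_force: 0.0
```

Call:
drive_tool:
  commands:
    - [0,0,0,0,0,0]
    - [0,0,0,0,0,0]
    - [0,0,0,0,0,0]
    - [0,0,0,0,0,0]
    - [0,0,-0.5,0,0,0]
    - [0,0,-1,0,0,0]
    - [0,0,-1,0,0,0]
    - [0,0,-0.4,0,0,0.98]
    - [0,0,0,0,0,0.98]
    - [0,0,0,0,0,0.98]
    - [0,0,0,0,0,0.98]
    - [0,0,0,0,0,0.98]
    - [0,0,0,0,0,0.95]
    - [0,0,0,0,0,0]
  gripper: 1

```text
time: 17.2
tool_pos: [0.4314, -0.1508, 0.1338]
ee_rot: [-3.141, -0.001, 1.605]
wrist_force: [0.2, -0.7, -1.8]
width: 0.0237
finger_force: 30.0
```

```bash
python3 -c "
from h import *
print(get_obs()['width'])
go(.6243,.0765,.08,1.605)"
```

```text
0.023725370843691064
t 17.2 pos [ 0.4314 -0.1508  0.1338] rpy [-3.141e+00 -1.000e-03  1.605e+00] | turn units -0.0 shift units [5.515 5.014 1.345]
```

Call:
drive_tool:
  commands:
    - [0.8,0.8,0,0,0,0]
    - [0.9,0.9,0,0,0,0]
    - [0.9,0.9,0,0,0,0]
    - [0.9,0.9,0,0,0,0]
    - [0.9,0.9,0,0,0,0]
    - [0.7,0.4,0,0,0,0]
    - [0.42,0.21,0.4,0,0,0]
    - [0,0,0.5,0,0,0]
    - [0,0,0.3,0,0,0]
    - [0,0,0,0,0,0]
    - [0,0,0,0,0,0]

```text
time: 18.58
tool_pos: [0.625, 0.0758, 0.0869]
ee_rot: [3.14, 0.0, 1.603]
wrist_force: [-0.5, 0.3, -1.5]
width: 0.0238
finger_force: 30.0
```

```bash
python3 -c "
from h import *
print(get_obs()['width'])
c=cam('wrist');pockets(c);cv2.imwrite('pics/w4.png',c[0]['image'])
go(.6243,.0765,.034,1.605)"
```

```text
0.023751516327926388
white 5363 z 0.0146 mean [0.5512 0.145 ] rect [550.9 144.1] [63.6 62.4] 88.4
white 5461 z 0.0147 mean [0.6215 0.1475] rect [621.6 146.7] [63.3 63.2] 25.3
white 4324 z 0.0146 mean [0.5534 0.0748] rect [553.3  74. ] [62.6 64.2] 51.8
yellow 1284 z 0.0147 mean [0.6231 0.1023] rect [622.9 102.2] [65.2 12.9] 1.8
t 18.6 pos [0.6252 0.0758 0.0873] rpy [3.14  0.    1.603] | turn units -0.02 shift units [ 0.018 -0.023  1.333]
```

View pics/w4.png

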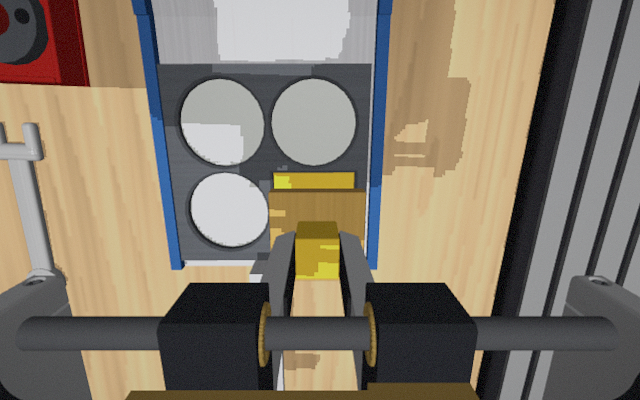

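The block is at (318,215), over the square pocket and aligned with it. The three round pockets are empty.

Call:
drive_tool:
  commands:
    - [0.02,-0.03,0.4,0,0,0]
    - [0,0,0.4,0,0,0]
    - [0,0,0,0,0,0]
    - [0,0,0.3,0,0,0]
    - [0,0,0.25,0,0,0]
    - [0,0,0,0,0,0]

```text
time: 19.38
tool_pos: [0.6237, 0.0769, 0.0326]
ee_rot: [3.141, 0.0, 1.604]
wrist_force: [-0.4, -0.3, 0.6]
width: 0.0237
finger_force: 30.0
```

```bash
python3 -c "
from h import *
print(get_obs()['wrist_force'],get_obs()['width']);go(.6238,.0767,.032,1.605)"
```

```text
[-0.37736849 -0.26916923  0.60398413] 0.023661400661917343
t 19.4 pos [0.6237 0.0769 0.0326] rpy [3.141 0.    1.604] | turn units -0.01 shift units [-0.006  0.001  0.014]
```

Call:
drive_tool:
  commands:
    - [0,0,0,0,0,0]
    - [0,0,0,0,0,0]
    - [0,0,-0.5,0,0,0]
    - [0,0,-1,0,0,0]
    - [0,0,-1,0,0,0]
    - [-0.5,0,-0.4,0,0,0]
    - [-1,-0.3,0,0,0,0]
    - [-1,-0.3,0,0,0,0]
    - [-1,-0.3,0,0,0,0]
    - [-1,-0.3,0,0,0,0]
    - [-1,-0.3,0,0,0,0]
    - [-1,-0.4,0,0,0,0]
    - [-1,-0.4,0,0,0,0]
    - [-1,-0.4,0,0,0,0]
    - [-1,-0.4,0,0,0,0]
    - [-1,-0.4,0,0,0,0]
    - [-1,-0.2,0,0,0,0]
    - [0,0,0,0,0,0]
    - [0,0,0,0,0,0]
  gripper: 0.4

```text
time: 21.75
tool_pos: [0.49, -0.3876, 0.1478]
ee_rot: [-3.141, -0.001, 1.603]
wrist_force: [-1.0, -0.2, 0.1]
width: 0.0562
finger_force: 0.0
```

```bash
python3 -c "
from h import *
c=cam('wrist');stub('wrist','green',(.467,-.380),.06,(.03,.06),s=c,save='w5.png');stub('wrist','green',(.585,-.377),.05,(.03,.06),s=c)
go(.467,-.380,.018,1.605)"
```

```text
wrist green 454 rect [ 463.9 -380.2] [21.5 22.2] 1.6 z 0.0428 pix 288.0 191.0
wrist green 483 rect [ 581.5 -376.3] [21.2 23.3] 47.9 z 0.043 pix 413.0 190.0
t 21.8 pos [ 0.4904 -0.3871  0.148 ] rpy [-3.141e+00 -1.000e-03  1.604e+00] | turn units -0.01 shift units [ 0.197 -0.58   3.25 ]
```

View pics/w5.png

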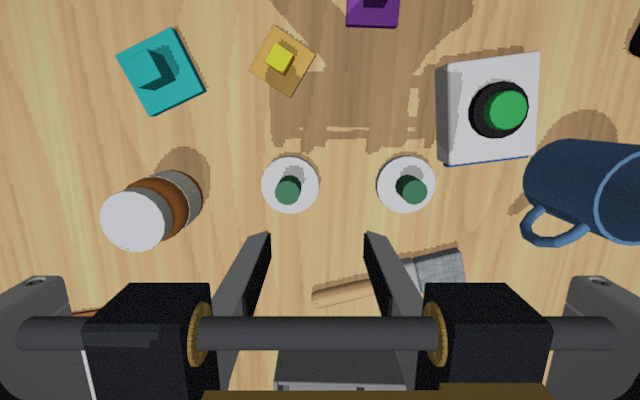

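Wrist view: the fresh stubs are at (288,191) and (413,190), and the button is at (505,110). I'm taking the left sample first.

Call:
drive_tool:
  commands:
    - [0.2,-0.65,0.5,0,0,0]
    - [0,0,0.9,0,0,0]
    - [0,0,0.9,0,0,0]
    - [0,0,0.6,0,0,0]
    - [0,0,0.35,0,0,0]
    - [0,0,0,0,0,0]

```text
time: 22.55
tool_pos: [0.4643, -0.3793, 0.0175]
ee_rot: [-3.14, -0.001, 1.605]
wrist_force: [-0.1, 0.5, 0.8]
width: 0.0565
finger_force: 0.0
```

Call:
drive_tool:
  commands:
    - [0,0,0,0,0,0]
    - [0,0,0,0,0,0]
    - [0,0,0,0,0,0]
    - [0,0,0,0,0,0]
    - [0,0,-0.5,0,0,0]
    - [0,0,-1,0,0,0]
    - [0,0,-1,0,0,0]
    - [0,0,-0.3,0,0,0]
    - [0,0,0,0,0,0]
  gripper: 1

```text
time: 23.68
tool_pos: [0.4646, -0.3806, 0.1303]
ee_rot: [3.141, 0.001, 1.604]
wrist_force: [-0.5, 0.4, -1.8]
width: 0.0235
finger_force: 30.0
```

```bash
python3 -c "
from h import *
print(get_obs()['width']);go(.5511,.1446,.09,1.605)"
```

```text
0.02348659477044416
t 23.7 pos [ 0.4646 -0.3806  0.1303] rpy [3.141e+00 1.000e-03 1.604e+00] | turn units -0.01 shift units [13.049  2.61   1.007]
```

Call:
drive_tool:
  commands:
    - [0.8,0.2,0,0,0,0]
    - [1,0.2,0,0,0,0]
    - [1,0.2,0,0,0,0]
    - [1,0.2,0,0,0,0]
    - [1,0.2,0,0,0,0]
    - [1,0.2,0,0,0,0]
    - [1,0.2,0,0,0,0]
    - [1,0.2,0,0,0,0]
    - [1,0.2,0,0,0,0]
    - [1,0.2,0,0,0,0]
    - [1,0.2,0,0,0,0]
    - [1,0.2,0,0,0,0]
    - [0.8,0.2,0,0,0,0]
    - [0.45,0.01,0.3,0,0,0]
    - [0,0,0.4,0,0,0]
    - [0,0,0.3,0,0,0]
    - [0,0,0,0,0,0]
    - [0,0,0,0,0,0]

```text
time: 25.92
tool_pos: [0.5519, 0.1438, 0.0906]
ee_rot: [3.141, 0.0, 1.602]
wrist_force: [-0.1, 0.0, -1.5]
width: 0.0232
finger_force: 30.0
```

```bash
python3 -c "
from h import *
print(get_obs()['width']);c=cam('wrist');pockets(c);cv2.imwrite('pics/w6.png',c[0]['image'])
stub('wrist','green',(.551,.1446),.05,(.08,.16),s=c)
stub('wrist','gold',(.624,.0767),.04,(.045,.07),s=c);go(.5511,.1446,.032,1.605)"
```

```text
0.023213326503907665
white 4181 z 0.0147 mean [0.6221 0.1469] rect [622.1 145.9] [62.8 62.3] 4.9
white 1268 z 0.0146 mean [0.5487 0.1621] rect [549.7 159. ] [63.6 31.2] 6.6
white 1401 z 0.0146 mean [0.5557 0.0607] rect [555.5  60.9] [45.3 36.4] 3.8
wrist green 1370 rect [553.3 144.5] [23.  23.4] 43.7 z 0.1142 pix 317.0 255.0
wrist gold none
t 26.0 pos [0.5522 0.144  0.091 ] rpy [3.14  0.    1.603] | turn units -0.02 shift units [ 0.015 -0.027  1.475]
```

View pics/w6.png

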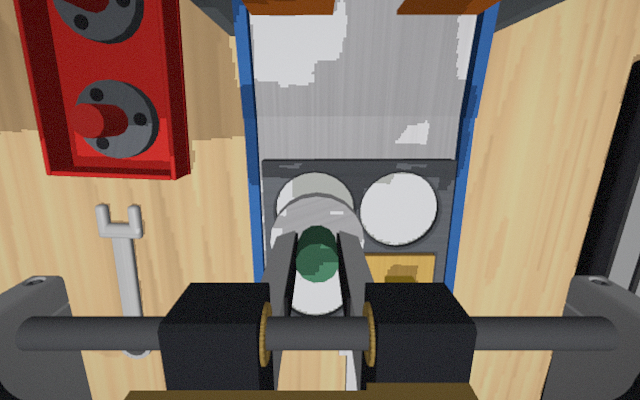

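Both spent discs are in the tray (left). The disc is over round_a (316,255).

Call:
drive_tool:
  commands:
    - [0.01,-0.04,0.4,0,0,0]
    - [0,0,0.4,0,0,0]
    - [0,0,0,0,0,0]
    - [0,0,0.35,0,0,0]
    - [0,0,0.27,0,0,0]
    - [0,0,0,0,0,0]

```text
time: 26.72
tool_pos: [0.5495, 0.145, 0.0324]
ee_rot: [-3.14, 0.0, 1.604]
wrist_force: [0.7, -0.1, -1.4]
width: 0.0231
finger_force: 30.0
```

```bash
python3 -c "
from h import *
print(get_obs()['wrist_force'],get_obs()['width']);go(.5511,.1446,.032,1.605)"
```

```text
[ 0.67987816 -0.14096965 -1.44249892] 0.023057963871410667
t 26.7 pos [0.5495 0.145  0.0324] rpy [-3.14   0.     1.604] | turn units -0.01 shift units [-0.01   0.04   0.011]
```

Now I'll release, rise straight up, and check the fit before heading for f2.

Call:
drive_tool:
  commands:
    - [0,0,0,0,0,0]
    - [0,0,0,0,0,0]
    - [0,0,-0.5,0,0,0]
    - [0,0,-1,0,0,0]
    - [-0.5,0,-1,0,0,0]
    - [-1,0,-0.4,0,0,0]
    - [-1,0,0,0,0,0]
    - [-0.5,0.5,0,0,0,0]
    - [0,0,0,0,0,0]
  gripper: 0.4

```text
time: 27.85
tool_pos: [0.5747, 0.0244, 0.1498]
ee_rot: [3.141, 0.0, 1.601]
wrist_force: [-1.6, 0.3, -0.0]
width: 0.0564
finger_force: 0.0
```

```bash
cat >> h.py <<'E'
def check(c):
    pockets(c)
    stub('wrist','green',(.551,.1446),.03,(.035,.07),s=c);stub('wrist','green',(.6215,.147),.03,(.035,.07),s=c);stub('wrist','green',(.5534,.0744),.03,(.035,.07),s=c)
    stub('wrist','gold',(.624,.0767),.03,(.045,.07),s=c)
E
python3 -c "
from h import *
c=cam('wrist');check(c);cv2.imwrite('pics/w7.png',c[0]['image']);go(.5815,-.3763,.018,1.605)"
```

```text
white 1227 z 0.0146 mean [0.5519 0.0596] rect [551.3  62. ] [37.4 63.8] 78.1
yellow 515 z 0.015 mean [0.6084 0.0633] rect [623.7  76.9] [64.3 65.7] 2.8
wrist green 684 rect [551.4 144.7] [21.5 22.2] 32.3 z 0.0569 pix 291.0 59.0
wrist green none
wrist green none
wrist gold 814 rect [624.8  79.6] [24.2 23.9] 1.7 z 0.057 pix 375.0 143.0
t 27.9 pos [0.5741 0.0254 0.1496] rpy [-3.142 -0.     1.603] | turn units -0.02 shift units [-10.044  -0.158   3.29 ]
```

View pics/w7.png

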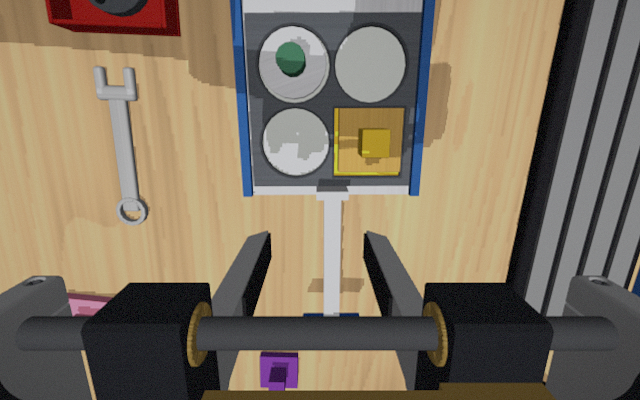

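The sample is seated at (291,60), and the reference sits in the square pocket at (375,143).

Call:
drive_tool:
  commands:
    - [-1,0,0,0,0,0]
    - [-1,0,0,0,0,0]
    - [-1,0,0,0,0,0]
    - [-1,0,0,0,0,0]
    - [-1,0,0,0,0,0]
    - [-1,0,0,0,0,0]
    - [-1,0,0,0,0,0]
    - [-1,0,0,0,0,0]
    - [-1,0,0,0,0,0]
    - [-1,0,0,0,0,0]
    - [-0.2,-0.1,0,0,0,0]
    - [0,0,0,0,0,0]

```text
time: 29.4
tool_pos: [0.5834, -0.3811, 0.1494]
ee_rot: [-3.141, -0.001, 1.604]
wrist_force: [-0.1, -0.8, 0.7]
width: 0.0564
finger_force: 0.0
```

```bash
python3 -c "
from h import *
c=cam('wrist');stub('wrist','green',(.5815,-.3763),.06,(.03,.06),s=c);stub('wrist','green',(.645,-.3005),.03,(.05,.07),s=c)
go(.5815,-.3763,.018,1.605)"
```

```text
wrist green 447 rect [ 582.5 -376. ] [21.7 22.3] 3.6 z 0.0427 pix 314.0 193.0
wrist green 1151 rect [ 645.4 -301.3] [31.1 30.6] 1.9 z 0.0589 pix 392.0 114.0
t 29.4 pos [ 0.5837 -0.3805  0.1496] rpy [ 3.142e+00 -1.000e-03  1.605e+00] | turn units 0.0 shift units [ 0.107 -0.05   3.291]
```

Call:
drive_tool:
  commands:
    - [0.11,-0.03,0.5,0,0,0]
    - [0,0,0.9,0,0,0]
    - [0,0,0.9,0,0,0]
    - [0,0,0.6,0,0,0]
    - [0,0,0.39,0,0,0]
    - [0,0,0,0,0,0]
  gripper: 0.5

```text
time: 30.2
tool_pos: [0.5818, -0.3762, 0.0168]
ee_rot: [-3.14, -0.002, 1.605]
wrist_force: [0.2, -0.6, -0.1]
width: 0.0471
finger_force: 0.0
```

Call:
drive_tool:
  commands:
    - [0,0,0,0,0,0]
    - [0,0,0,0,0,0]
    - [0,0,0,0,0,0]
    - [0,0,0,0,0,0]
    - [0,0,-0.5,0,0,0]
    - [0,0,-1,0,0,0]
    - [0,0,-1,0,0,0]
    - [0,0,-0.3,0,0,0]
    - [0,0,0,0,0,0]
  gripper: 1

```text
time: 31.32
tool_pos: [0.5824, -0.378, 0.1307]
ee_rot: [3.14, 0.001, 1.604]
wrist_force: [0.1, -0.3, -2.1]
width: 0.0229
finger_force: 30.0
```

```bash
python3 -c "
from h import *
print(get_obs()['width']);go(.6217,.1469,.09,1.605)"
```

```text
0.02289879543734078
t 31.3 pos [ 0.5824 -0.378   0.1307] rpy [3.140e+00 1.000e-03 1.604e+00] | turn units -0.01 shift units [13.081  1.43   1.018]
```

Call:
drive_tool:
  commands:
    - [0.8,0.1,0,0,0,0]
    - [1,0.1,0,0,0,0]
    - [1,0.1,0,0,0,0]
    - [1,0.1,0,0,0,0]
    - [1,0.1,0,0,0,0]
    - [1,0.1,0,0,0,0]
    - [1,0.1,0,0,0,0]
    - [1,0.1,0,0,0,0]
    - [1,0.1,0,0,0,0]
    - [1,0.1,0,0,0,0]
    - [1,0.1,0,0,0,0]
    - [1,0.1,0,0,0,0]
    - [0.8,0.1,0,0,0,0]
    - [0.48,0.13,0.3,0,0,0]
    - [0,0,0.4,0,0,0]
    - [0,0,0.3,0,0,0]
    - [0,0,0,0,0,0]
    - [0,0,0,0,0,0]

```text
time: 33.58
tool_pos: [0.6222, 0.1461, 0.0901]
ee_rot: [3.141, 0.0, 1.602]
wrist_force: [-0.8, 0.6, -1.4]
width: 0.0236
finger_force: 30.0
```

```bash
python3 -c "
from h import *
print(get_obs()['width']);c=cam('wrist');pockets(c);cv2.imwrite('pics/w8.png',c[0]['image'])
stub('wrist','green',(.6215,.147),.03,(.08,.16),s=c)
stub('wrist','green',(.551,.1446),.03,(.035,.07),s=c)
go(.6215,.1469,.032,1.605)"
```

```text
0.023590082390618584
white 1022 z 0.0146 mean [0.618  0.1657] rect [618.8 162.7] [63.6 28.7] 8.6
white 1453 z 0.0145 mean [0.5507 0.0886] rect [550.4  90.3] [56.5 28.6] 1.7
wrist green 1369 rect [623.6 148.3] [22.7 22.8] 48.8 z 0.1134 pix 317.0 252.0
wrist green 780 rect [551.6 145.2] [23.  22.2] 41.3 z 0.0567 pix 219.0 221.0
t 33.6 pos [0.6225 0.1463 0.0907] rpy [3.14  0.    1.603] | turn units -0.02 shift units [ 0.017 -0.025  1.466]
```

Call:
drive_tool:
  commands:
    - [-0.015,-0.035,0.4,0,0,0]
    - [0,0,0.4,0,0,0]
    - [0,0,0,0,0,0]
    - [0,0,0.35,0,0,0]
    - [0,0,0.27,0,0,0]
    - [0,0,0,0,0,0]

```text
time: 34.38
tool_pos: [0.6204, 0.1463, 0.0324]
ee_rot: [-3.141, 0.0, 1.604]
wrist_force: [-0.1, 0.7, -0.9]
width: 0.0237
finger_force: 30.0
```

Call:
drive_tool:
  commands:
    - [0,0,0,0,0,0]
    - [0,0,0,0,0,0]
    - [0,0,-0.5,0,0,0]
    - [0,0,-1,0,0,0]
    - [-0.5,0,-1,0,0,0]
    - [-1,0,-0.4,0,0,0]
    - [-1,0,0,0,0,0]
    - [-0.5,-0.5,0,0,0,0]
    - [0,0,0,0,0,0]
  gripper: 0.4

```text
time: 35.5
tool_pos: [0.6046, 0.0244, 0.1512]
ee_rot: [3.139, 0.0, 1.601]
wrist_force: [-0.2, 0.8, 0.0]
width: 0.0563
finger_force: 0.0
```

```bash
python3 -c "
from h import *
c=cam('wrist');check(c);c=cam('scene');cv2.imwrite('pics/s2.png',c[0]['image'])
go(.5985,-.2,.036,1.605)"
```

```text
white 2705 z 0.0146 mean [0.5513 0.0733] rect [554.3  74.5] [63.3 62.4] 88.5
yellow 470 z 0.0148 mean [0.6083 0.0632] rect [623.7  76.9] [65.1 65. ] 2.1
wrist green 679 rect [551.8 145. ] [21.8 22.3] 34.2 z 0.0569 pix 255.0 58.0
wrist green 690 rect [622.  147.9] [22.6 21.8] 80.2 z 0.057 pix 340.0 56.0
wrist green none
wrist gold 794 rect [625.2  79.4] [23.6 24.1] 2.3 z 0.0569 pix 340.0 142.0
t 35.6 pos [0.6052 0.0261 0.1506] rpy [ 3.139 -0.     1.604] | turn units -0.01 shift units [-5.644 -0.362  2.865]
```

View pics/s2.png

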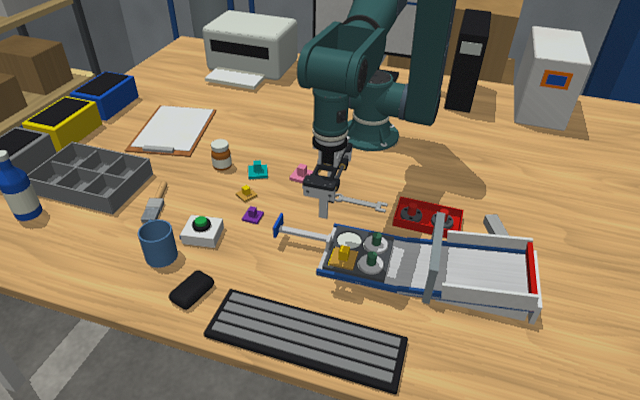

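Both fresh samples, at (376,241) and (371,260), and the reference (343,253) are seated; the spent ones are in the tray. Next I'll measure the push plate and the purple block next to the finger's landing spot.

```bash
python3 -c "
from h import *
d=np.load('scene0.npz');W=d['W'];h=cv2.cvtColor(d['img'],cv2.COLOR_BGR2HSV)
m=(h[...,0]>128)&(h[...,0]<155)&(h[...,1]>90)&(W[...,2]>.004);m[:200]=0;m[228:]=0;m[:,:238]=0;m[:,268:]=0
p=W[m];print(p.min(0),p.max(0))
go(.596,-.137,.15,1.605);go(.596,-.137,.036,1.605)"
```

```text
[ 0.51333127 -0.23082919  0.00405823] [ 0.56175159 -0.18428047  0.03699192]
t 35.6 pos [0.6052 0.0261 0.1506] rpy [ 3.139 -0.     1.604] | turn units -0.01 shift units [-4.067 -0.37   0.015]
t 35.6 pos [0.6052 0.0261 0.1506] rpy [ 3.139 -0.     1.604] | turn units -0.01 shift units [-4.067 -0.37   2.865]
```

Call:
drive_tool:
  commands:
    - [-1,-0.1,0,0,0,0]
    - [-1,-0.1,0,0,0,0]
    - [-1,-0.1,0,0,0,0]
    - [-0.8,-0.07,0,0,0,0]
    - [-0.27,0,0.3,0,0,0]
    - [0,0,0.9,0,0,0]
    - [0,0,0.9,0,0,0]
    - [0,0,0.76,0,0,0]
    - [0,0,0,0,0,0]
    - [0,0,0,0,0,0]
  gripper: 1

```text
time: 36.85
tool_pos: [0.5962, -0.1367, 0.0356]
ee_rot: [3.14, 0.0, 1.605]
wrist_force: [-0.1, 0.4, 0.8]
width: 0.0005
finger_force: 0.0
```

```bash
python3 -c "
from h import *
go(.5952,-.1185,.036,1.605); go(.584,.2095,.036,1.605)
c=cam('wrist');check(c);cv2.imwrite('pics/w9.png',c[0]['image'])
print(get_obs()['width'])"
```

```text
t 36.9 pos [ 0.5962 -0.1367  0.0356] rpy [3.14  0.    1.605] | turn units -0.0 shift units [ 0.455 -0.008 -0.009]
t 36.9 pos [ 0.5962 -0.1367  0.0356] rpy [3.14  0.    1.605] | turn units -0.0 shift units [ 8.66e+00 -8.00e-03 -9.00e-03]
wrist green none
wrist green none
wrist green none
wrist gold none
0.00043685549386000426
```

View pics/w9.png

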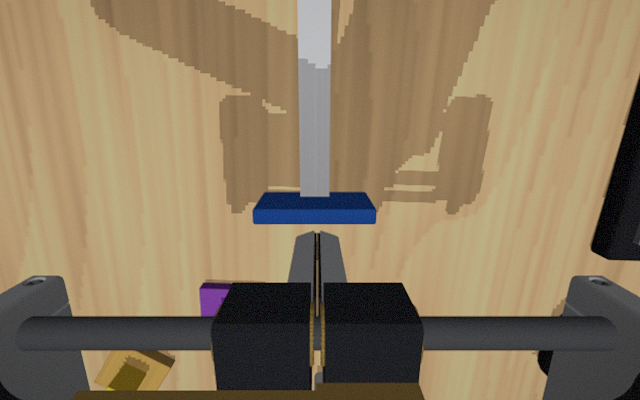

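The shut fingertips (318,240) are centred behind the blue plate (315,207). Pushing.

Call:
drive_tool:
  commands:
    - [0.2,0,0,0,0,0]
    - [0.2,0,0,0,0,0]
    - [0.2,0,0,0,0,0]
    - [0.25,0,0,0,0,0]
    - [0.25,0,0,0,0,0]
    - [0.25,0,0,0,0,0]
    - [0.25,0,0,0,0,0]
    - [0.25,0,0,0,0,0]
    - [0.25,0,0,0,0,0]
    - [0.25,0,0,0,0,0]
    - [0.25,0,0,0,0,0]
    - [0.25,0,0,0,0,0]
    - [0.25,0,0,0,0,0]

```text
time: 38.52
tool_pos: [0.5907, -0.0151, 0.0344]
ee_rot: [-3.141, 0.004, 1.603]
wrist_force: [0.1, -6.2, -1.4]
width: 0.0002
finger_force: 2.9
```

```bash
python3 -c "
from h import *
go(.584,.2095,.036,1.605)
c=cam('scene');cv2.imwrite('pics/s3.png',cv2.resize(c[0]['image'][180:330,240:560],None,fx=2.4,fy=2.4))"
```

```text
t 38.5 pos [ 0.5907 -0.0151  0.0344] rpy [-3.141  0.004  1.603] | turn units -0.02 shift units [ 5.619  0.024 -0.039]
```

View pics/s3.png

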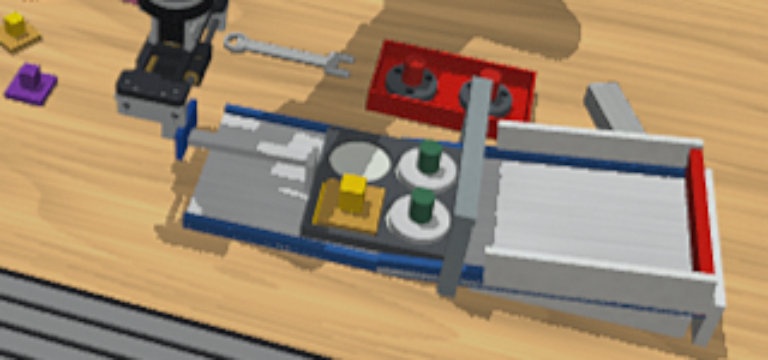

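The carrier is on the ramp with its load seated and its front edge just below the bridge (465,200). I'll keep pushing.

Call:
drive_tool:
  commands:
    - [0.25,0,-0.02,0,0,0]
    - [0.25,0,-0.02,0,0,0]
    - [0.25,0,0,0,0,0]
    - [0.25,0,0,0,0,0]
    - [0.25,0,0,0,0,0]
    - [0.25,0,0,0,0,0]
    - [0.25,0,0,0,0,0]
    - [0.25,0,0,0,0,0]
    - [0.25,0,0,0,0,0]
    - [0.25,0,0,0,0,0]
    - [0.25,0,0,0,0,0]
    - [0.25,0,0,0,0,0]
    - [0.25,0,0,0,0,0]
    - [0.25,0,0,0,0,0]
    - [0.25,0,0,0,0,0]
    - [0.25,0,0,0,0,0]
    - [0.25,0,0,0,0,0]

```text
time: 40.7
tool_pos: [0.5845, 0.1544, 0.0352]
ee_rot: [-3.139, 0.004, 1.603]
wrist_force: [0.2, -5.1, -2.6]
width: 0.0008
finger_force: 2.9
```

```bash
python3 -c "
from h import *
go(.584,.2095,.036,1.605)
c=cam('scene');cv2.imwrite('pics/s4.png',cv2.resize(c[0]['image'][180:330,240:560],None,fx=2.4,fy=2.4))"
```

```text
t 40.7 pos [0.5845 0.1544 0.0352] rpy [-3.139  0.004  1.603] | turn units -0.02 shift units [ 1.376  0.035 -0.019]
```

View pics/s4.png

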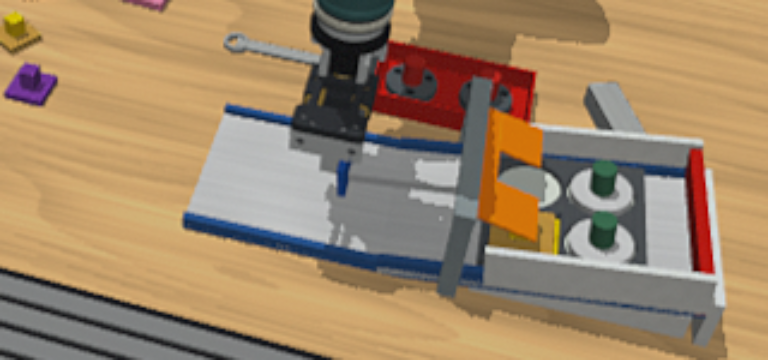

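The carrier is under the open flap (515,180) with all its load in place. I'll finish slowly.

Call:
drive_tool:
  commands:
    - [0.2,0,0,0,0,0]
    - [0.2,0,0,0,0,0]
    - [0.2,0,0,0,0,0]
    - [0.15,0,0,0,0,0]
    - [0.1,0,0,0,0,0]
    - [0.1,0,0,0,0,0]
    - [0.08,0,0,0,0,0]
    - [0.06,0,0,0,0,0]
    - [0.05,0,0,0,0,0]

```text
time: 41.88
tool_pos: [0.5862, 0.1945, 0.0393]
ee_rot: [3.137, 0.014, 1.602]
wrist_force: [-0.2, -21.7, 9.4]
width: 0.0003
finger_force: 10.7
```

Call:
drive_tool:
  commands:
    - [0.06,0,0,0,0,0]
    - [0.06,0,0,0,0,0]
    - [0.06,0,0,0,0,0]

```text
time: 42.25
tool_pos: [0.5861, 0.1945, 0.0395]
ee_rot: [3.139, 0.027, 1.6]
wrist_force: [-1.3, -37.1, 12.5]
width: 0.0006
finger_force: 18.7
```

Call:
drive_tool:
  commands:
    - [-0.3,0,0,0,0,0]
    - [-0.5,0,0,0,0,0]
    - [-0.8,0,0,0,0,0]
    - [0,0,-0.8,0,0,0]
    - [0,0,-1,0,0,0]
    - [0,0,-1,0,0,0]
    - [0,0,0,0,0,0]

```text
time: 43.12
tool_pos: [0.588, 0.1461, 0.1528]
ee_rot: [3.133, -0.002, 1.605]
wrist_force: [0.3, -1.1, 0.3]
width: 0.0009
finger_force: 0.0
```

```bash
python3 -c "
from h import *
c=cam('scene');cv2.imwrite('pics/s5.png',cv2.resize(c[0]['image'][180:330,300:560],None,fx=3,fy=3))
s,R,t=c;W=cloud(*c)
h=cv2.cvtColor(s['image'],cv2.COLOR_BGR2HSV)
for x,y in ((.545,.46),(.615,.463)):
  stub('scene','green',(x,y),.05,(.07,.13),s=c)
stub('scene','gold',(.614,.39),.03,(.07,.13),s=c)
m=(h[...,0]>100)&(h[...,0]<130)&(h[...,1]>100)&(np.abs(W[...,1]-.21)<.05)&(np.abs(W[...,0]-.586)<.06)&(W[...,2]>.045);p=W[m];print('plate',len(p),p.min(0),p.max(0))
go(.645,-.301,.15,1.605)"
```

```text
scene green 67 rect [544.2 457.8] [25.  21.6] 9.6 z 0.09 pix 509.0 255.0
scene green 70 rect [615.7 460.9] [22.1 21.3] 28.4 z 0.0905 pix 511.0 277.0
scene gold 76 rect [618.9 387.7] [27.6 22.1] 3.5 z 0.0808 pix 476.0 272.0
plate 108 [0.52613723 0.17591165 0.04520444] [0.62154375 0.21569797 0.42492406]
t 43.2 pos [0.5865 0.1458 0.1498] rpy [ 3.138e+00 -1.000e-03  1.605e+00] | turn units -0.0 shift units [-1.1214e+01  1.0790e+00 -5.0000e-03]
```

View pics/s5.png

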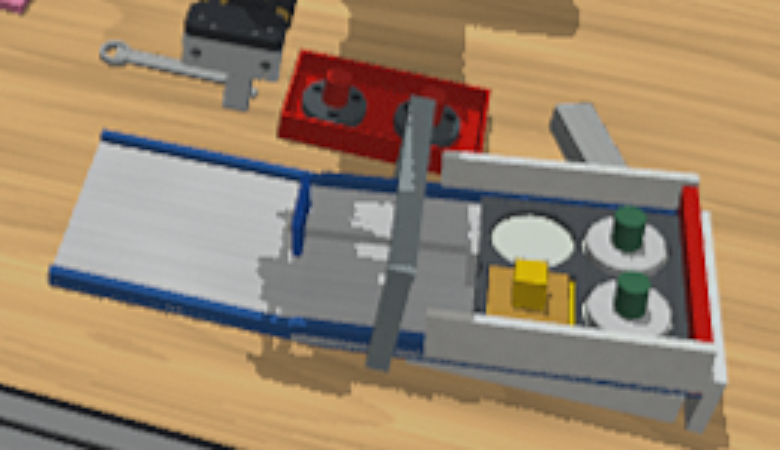

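Carrier against the stop (695,260), flap shut, load seated, spent ones in the tray. Next the button.

Call:
drive_tool:
  commands:
    - [-0.8,0.1,0,0,0,0]
    - [-1,0.1,0,0,0,0]
    - [-1,0.1,0,0,0,0]
    - [-1,0.1,0,0,0,0]
    - [-1,0.1,0,0,0,0]
    - [-1,0.1,0,0,0,0]
    - [-1,0.1,0,0,0,0]
    - [-1,0.1,0,0,0,0]
    - [-1,0.1,0,0,0,0]
    - [-1,0.1,0,0,0,0]
    - [-1,0.08,0,0,0,0]
    - [-0.41,0,0.5,0,0,0]
    - [0,0,0.7,0,0,0]
    - [0,0,0.6,0,0,0]
    - [0,0,0,0,0,0]
    - [0,0,0,0,0,0]

```text
time: 45.18
tool_pos: [0.6437, -0.3006, 0.0758]
ee_rot: [-3.141, -0.001, 1.605]
wrist_force: [-1.1, -0.0, 0.7]
width: 0.0005
finger_force: 0.0
```

```bash
python3 -c "
from h import *
c=cam('wrist');stub('wrist','green',(.645,-.3005),.03,(.05,.07),s=c)
go(.645,-.301,.05,1.605)"
```

```text
wrist green 735 rect [ 645.7 -295.1] [19.6 30.9] 87.7 z 0.0587 pix 318.0 223.0
t 45.2 pos [ 0.6442 -0.301   0.077 ] rpy [3.141 0.    1.605] | turn units -0.0 shift units [0.    0.019 0.674]
```

Call:
drive_tool:
  commands:
    - [0,0,0.3,0,0,0]
    - [0,0,0.2,0,0,0]
    - [0,0,0.1,0,0,0]
    - [0,0,0.05,0,0,0]
    - [0,0,0,0,0,0]

```text
time: 45.85
tool_pos: [0.644, -0.3015, 0.0514]
ee_rot: [3.141, 0.0, 1.604]
wrist_force: [-1.0, 0.1, 4.9]
width: 0.0006
finger_force: 1.9
```

Call:
drive_tool:
  commands:
    - [0,0,0.03,0,0,0]
    - [0,0,0.03,0,0,0]
    - [0,0,0,0,0,0]

```text
time: 46.22
tool_pos: [0.6441, -0.3015, 0.0512]
ee_rot: [3.14, 0.001, 1.604]
wrist_force: [-3.6, 2.5, 10.6]
width: 0.0004
finger_force: 5.4
```

Bottomed out at 10.6 N. Releasing and retreating.

Call:
drive_tool:
  commands:
    - [0,0,-0.3,0,0,0]
    - [0,0,-0.8,0,0,0]
    - [0,0,-1,0,0,0]
    - [0,0,-1,0,0,0]
    - [0,0,0,0,0,0]
    - [0,0,0,0,0,0]

```text
time: 46.98
tool_pos: [0.6432, -0.3014, 0.1702]
ee_rot: [-3.14, -0.001, 1.604]
wrist_force: [0.1, -0.5, -0.3]
width: 0.0003
finger_force: 0.0
```

```bash
python3 -c "
from h import *
c=cam('wrist');stub('wrist','green',(.645,-.3005),.03,(.045,.07),s=c)
c=cam('scene')
for x,y in ((.545,.46),(.615,.463)): stub('scene','green',(x,y),.05,(.07,.13),s=c)
W=cloud(*c);h=cv2.cvtColor(c[0]['image'],cv2.COLOR_BGR2HSV)
m=(h[...,0]>5)&(h[...,0]<18)&(h[...,1]>200)&(W[...,2]>.05)&(abs(W[...,1]-.35)<.1)&(abs(W[...,0]-.58)<.08);print('orange px',m.sum())
print(close_job())"
```

```text
wrist green 801 rect [ 645.7 -301. ] [30.8 31.1] 1.4 z 0.0587 pix 318.0 197.0
scene green 67 rect [545.9 458.1] [25.2 20.1] 5.5 z 0.0907 pix 509.0 255.0
scene green 64 rect [613.2 461.3] [21.4 26. ] 70.1 z 0.0905 pix 510.0 277.0
orange px 0
the job is handed in; nothing more can be done
None
```

The job is handed in at about 47 s of the 210 s limit, with no verdict returned: both spent samples are in the tray, both fresh samples and the brass reference are in their pockets, the carrier is against the top stop with the flap shut, and the start button was pressed fully and is back up.

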